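# Push a repaired converter under the height-limit bar

## Task

Check that the repaired converter clears the height limit: bring it to the height gauge and push it, black end first, between the guide rails and under the yellow bridge bar until it sinks the red spring plunger about halfway. Keep it pressed there for a second, gently and never driving the plunger to its end, then let go and leave the converter under the bar. Leave the black bin, the steel cup and the screwdriver where they are.

Things in the scene. Friction and masses are not known exactly. Their poses are not given: they have to be found in the camera images.
- unit: The repaired power converter: a finned aluminium block 110 long (x) x 56 wide (y) x 44 mm high, 0.3 to 0.6 kg, loose on the bench (about 1.5 to 5 N to slide it), with a black end plate at +x and a blue one at -x. Ends and sides are flat, bench to top. Origin: centre of its underside; x points to the black end, z up.
- unit_nose (a point): Bottom middle of the converter's black end face, 55 mm along the converter's +x from its origin.
- gauge: Height gauge fixed to the bench, which is the lane's floor. Origin: on the bench, under the middle of the yellow bar; x runs along the lane in the pushing direction (away from the robot), z up. Two aluminium rails, 14 mm high, 12 mm thick, inner faces at y = -30 and +30 mm, run from x = -50 to +125 mm.
- gauge_mouth (a point): On the bench, mid-lane, at the open end of the gauge nearest the robot (gauge x = -80 mm). From here to x = -50 mm two flared lead-ins, 14 mm high, narrow from about 86 mm to the 60 mm between the rails.
- gauge_bar (a point): Middle of the underside of the fixed yellow bridge bar, 46 mm above the bench. The bar is 20 mm wide along the lane, 112 mm long across it and 16 mm high, on two dark posts (16 mm along the lane, 12 mm across) centred at gauge y = -48 and +48 mm.
- plunger (a joint): Red plunger (head 22 mm across, 22 mm up, mid-lane) in a blue stop block beyond the bar. Travel in m: 0 untouched, grows when pushed to gauge +x, ends at 0.010. Spring: 2 N at first, plus 0.8 N per mm, 6 N half in. The block does not yield; it is clamped anywhere in a 25 mm span, so the untouched face is at gauge x = +35 to +60 mm; this value does not tell where.
- bin: Black open parts bin, 110 x 130 x 45 mm, loose; a bystander. Origin: centre of its underside.
- cup: Steel cup, 64 mm across, 85 mm high, loose; a bystander. Origin: centre of its underside.
- screwdriver: Screwdriver with a red handle, 200 mm long, 26 mm thick, lying on the bench, loose; a bystander. Origin on its underside, near the middle; the handle points to its -x.
Mind the look-alikes: they are no part of the job. Leave any green look-alike of the unit alone.

How it is judged (in metres and radians):
On the way, in this order (a step that is already met when the one before it is completed fails the run):
1. the converter's black end has passed under the bar, the converter standing flat and straight between the rails (x of unit_nose in the frame of gauge above 0.012 m and y of unit in the frame of gauge between -0.006 and 0.006 m and angle between the x axis of unit and the x axis of gauge, either way round below 0.1 rad and angle between unit's own z axis and vertical below 0.06 rad and height (world z) of unit below 0.004 m), for 0.1 s.
2. the converter keeps the plunger sunk between 2.5 and 8.5 mm for half a second, flat and straight in the lane (x of unit_nose in the frame of gauge above 0.03 m and value of joint plunger between 0.0025 and 0.0085 m and contact force between unit and gauge above 2.5 N and y of unit in the frame of gauge between -0.006 and 0.006 m and angle between the x axis of unit and the x axis of gauge, either way round below 0.1 rad and angle between unit's own z axis and vertical below 0.06 rad and height (world z) of unit below 0.004 m), for 0.5 s.
At the end, for the whole second after the job is handed in: The converter rests flat on the bench (within 4 mm, 0.06 rad) between the rails (within 6 mm and 0.1 rad of the lane's line), its black end at least 26 mm past the middle of the bar, at rest and let go (x of unit_nose in the frame of gauge above 0.026 m and y of unit in the frame of gauge between -0.006 and 0.006 m and angle between the x axis of unit and the x axis of gauge, either way round below 0.1 rad and angle between unit's own z axis and vertical below 0.06 rad and height (world z) of unit below 0.004 m and linear speed of unit below 0.01 m/s); the robot touches nothing.
It fails at once if the converter is forced against the gauge with more than 20 N (contact force between unit and gauge above 20 N).
It fails at once if the plunger is driven to its end (over 9.3 mm) (value of joint plunger above 0.0093 m).
It fails at once if the bin, the cup or the screwdriver is moved more than 20 mm (distance of any of bin, cup, screwdriver from where it was at the start of the episode above 0.02 m).
It also fails if it takes over 64 s, if anything falls off the work surface, if the arm or the gripper's body presses on something with over 40 N, if the wrist force passes 120 N, or if a joint passes its speed limit or range.

## Robot

A 6-joint arm with a two-finger parallel gripper is mounted at the origin on the work surface. World frame = base frame: x ahead of the robot, y to its left, z up, the work surface at z = 0. Lengths are in mm, angles in rad, forces in N, time in s.
With the tool pointing down it reaches from about 325 to 1000 mm from the base axis. Payload 5.1 kg.
Tool frame: the origin (TCP) lies between the finger pads; the fingertips stand 22 mm ahead of it and the grasp point (between the pads) lies 3 mm ahead of it; z points along the fingers, y is the line along which they close (so a half turn about z gives the same grasp; the last joint's range is limited). The gripper opens to 85 mm and grips with 20 to 120 N. Pads are 22 mm wide; open, the fingers measure 114 mm over their backs; the gripper's body (76 mm by 85 mm) begins 54 mm behind the grasp point. The pads swing forward as they close: fully open they stand 13 mm farther back than shut.
Start: joints at [1.177, 0.124, 1.65, -0, 1.367, -0.083], TCP at [198.804, 618.839, 228.222] pointing down, gripper open.
Joint ranges: [-2.61, 2.61], [-1.02, 2.33], [0.03, 2.71], [-1.35, 4.49], [0.32, 2.68], [-2.91, 2.91]. Speed limits (rad/s): [2.57, 2.57, 3.14, 3.14, 3.14, 3.14].

## Interface

Orientations are given as a unit quaternion [x, y, z, w].
In Python, from bench import manip gives the robot as it stands. The module is installed in compiled form; this text tells all that it offers.
- The arm moves only by the tool drive_tool, never from a script. Its arguments are lists of equal length, an entry for each row: "dp": the shift along the tool's x, y, z in m, a list of three; "spin": the turn about the tool's z in rad. In form: {"dp": [[x, y, z], ...], "spin": [spin, ...]}. A call has 1 to 20 rows; each row is the pose to reach, as a shift and turn from the pose commanded when the call began, along the tool's axes at that moment; what a row does not reach only later rows make up. A row lasts 1/12 s, in which the tool goes at most 41.7 mm and 7.16 degrees, less where a joint would pass 70% of its speed; a pose out of reach is approached as far as the arm can. A call with a gripper value outside its range is refused whole. "claw" is the closure, from 0 (fully open) to 1 (shut), set as the call begins (left out, the last holds). The fingers move at their own pace and stop on an object; the grip force is fixed at half the most. Time passes only in rows, so rows that repeat a pose let the fingers close. It gives the time, the measured TCP pose, the force, the opening and the grip force at its end, in the units of the state.
- manip.state(): the state, without advancing time (a new reading comes with each control period).
- manip.capture(name): name is "scene" or "side" or "wrist"; returns (picture, depth): 400x640x3 uint8, red, green, blue; 400x640 float32, mm along the optical axis (not along the pixel's ray), 0 where there is no reading.
- manip.camera_info(name): a dict with "fx", "fy", "cx", "cy" (pixels), "world_from_camera" (4x4, takes a point from camera to world coordinates); the wrist camera has in their place "T_tool_cam" (4x4, takes a point from camera to tool coordinates, whose origin is the TCP and whose axes are the flange's). Camera axes: x right, y down, z forward; pixel columns grow to the right and rows downward; lengths in mm; the calibration is good to about 2 mm. The wrist camera is an equidistant fisheye: a pixel r from the principal point sees the ray r / f radians off the axis. A picture is of the moment at which its call begins: read the wrist's pose just before it. camera_info takes no time and is no camera call.
- manip.close_job(): hands the job in; it is judged then, once.
The state is a dict: "t": time; "q": joint angles; "qvel": joint speeds; "joint_efforts": joint torques, N m; "eef_pos": TCP position; "tool_rot": TCP orientation; "wrist_force": force on the tool from outside, world axes, zero at the start; "ft_torque": the same for the moment, N m; "grip_width": finger opening in mm; "grasp_force": force on a finger pad.
Only numpy, scipy, OpenCV 4.12 (cv2) and the standard library are available. Lean on these libraries where they do the work, as an engineer would, in place of code of your own. Each camera call takes 0.05 s, during which the arm holds its last target. There are 200 camera calls.

## Working session

There is one attempt and no reset: what is moved stays moved. The work goes in short steps, Python scripts to look and compute and a tool call to move; the robot and the scene stay as the last step left them, time stands still between calls to the robot, and variables do not carry over. Pictures are saved under pics/ and viewed, at most 10 in all, crops included, and the job is handed in when it is done.

Besides the shell and the picture viewer there is one more tool, called after "Request:" as a command line: name --pt "numbers of a row" for each row, then --argument value for the rest. drive_tool: Moves the arm, as the interface text tells. Its arguments: {"type":"object","properties":{"dp":{"type":"array"},"spin":{"type":"array"},"claw":{"type":"number"}},"required":["dp","spin"]}

```bash
mkdir -p pics
cat > h.py <<'E'
import numpy as np,cv2
from bench import manip
def save(n,im): cv2.imwrite('pics/'+n+'.png',cv2.cvtColor(im,cv2.COLOR_RGB2BGR))
E
python3 - <<'E'
from h import *
print(manip.state())
o=[]
for n in ("scene","side"):
    p,d=manip.capture(n); np.savez(n+'0.npz',p=p,d=d); save(n+'0',p); c=manip.camera_info(n); print(n,c)
print(manip.camera_info("wrist"))
E
```

```text
{'t': 0.0, 'q': array([ 1.17731844e+00,  1.24507864e-01,  1.65166586e+00, -3.38470801e-06,
        1.36749924e+00, -8.26040739e-02]), 'qvel': array([-0.00118172, -0.00042772, -0.00189924,  0.00052587,  0.00253017,
       -0.00201961]), 'joint_efforts': array([ 1.30511165e-03, -4.23631775e+01, -3.65446186e+01, -5.86334932e-05,
        7.30340718e-03,  7.03092496e-06]), 'eef_pos': array([198.62394   , 618.26464368, 226.95605244]), 'tool_rot': array([ 1.54811328e-01,  9.87943506e-01, -1.01121658e-03, -2.43657730e-04]), 'wrist_force': array([0.5508124 , 0.21639512, 0.18492095]), 'ft_torque': array([ 0.0003639 , -0.0525008 ,  0.01537788]), 'grasp_force': 0.0, 'grip_width': 85.31630781388279}
scene {'fx': 418.4570105263554, 'fy': 418.4570105263554, 'cx': 318.9664410357285, 'cy': 197.15501629251762, 'world_from_camera': array([[-4.25387603e-01,  7.83336566e-01, -4.53242993e-01,
         1.00595614e+03],
       [ 9.04920254e-01,  3.75261416e-01, -2.00744126e-01,
         1.91776067e+02],
       [ 1.28343927e-02, -4.95542827e-01, -8.68488679e-01,
         9.33508964e+02],
       [ 0.00000000e
[... 295 characters left out ...]
2705e-01, -4.58705366e-01,  7.08300678e-01,
        -7.06651173e+02],
       [ 5.41123138e-03, -8.41210626e-01, -5.40680498e-01,
         5.79186954e+02],
       [ 0.00000000e+00,  0.00000000e+00,  0.00000000e+00,
         1.00000000e+00]])}
{'fx': 309.70691628693146, 'fy': 309.70691628693146, 'cx': 321.2435164762414, 'cy': 205.6153560089435, 'T_tool_cam': array([[-2.40173358e-04, -9.54086854e-01, -2.99529994e-01,
         7.62378372e+01],
       [ 9.99999964e-01, -2.63901901e-04,  3.87673515e-05,
         2.08840206e-01],
       [-1.16033955e-04, -2.99529974e-01,  9.54086883e-01,
        -1.45798575e+02],
       [ 0.00000000e+00,  0.00000000e+00,  0.00000000e+00,
         1.00000000e+00]])}
```

View pics/scene0.png

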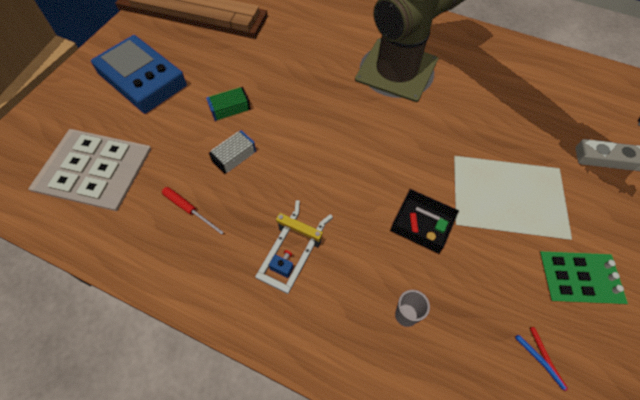

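View pics/side0.png

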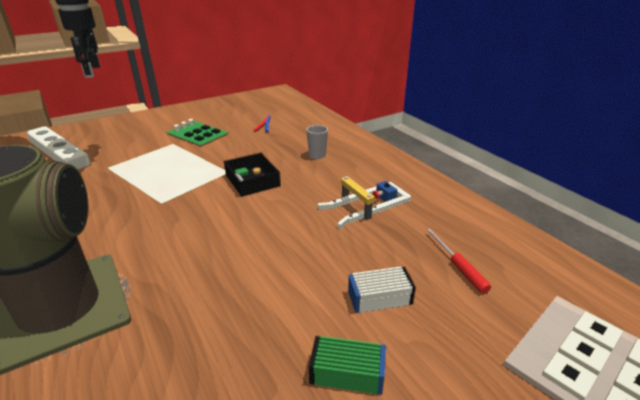

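Scene view: the silver unit is at (233,151) with its black end to the lower right and its blue end on the upper-left side. The green look-alike is at (228,103), the gauge bar at (299,228), the plunger at (287,257), the bin at (425,221) and the cup at (412,307). In the side view the unit is at (382,289), with blue at left and black at right.

```bash
cat >> h.py <<'E'
def world(n,d):
    c=manip.camera_info(n); v,u=np.mgrid[0:400,0:640]
    P=np.stack([(u-c['cx'])/c['fx']*d,(v-c['cy'])/c['fy']*d,d,np.ones_like(d)],-1)
    return (P@c['world_from_camera'].T)[...,:3]
def ray(n,u,v,z):
    c=manip.camera_info(n);T=c['world_from_camera'];r=T[:3,:3]@[(u-c['cx'])/c['fx'],(v-c['cy'])/c['fy'],1]
    o=T[:3,3];return o+r*(z-o[2])/r[2]
E
python3 - <<'E'
from h import *
B={'scene':dict(unit=(200,125,265,180),green=(200,80,258,122),bar=(265,205,335,250),stop=(260,245,305,280),cup=(390,285,435,330),bin=(385,185,465,255),drv=(155,180,228,240)),
'side':dict(unit=(340,255,420,318),bar=(330,170,380,212),stop=(370,178,402,205),cup=(300,120,332,162))}
for n in B:
    f=np.load(n+'0.npz');W=world(n,f['d']);hsv=cv2.cvtColor(f['p'],cv2.COLOR_RGB2HSV)
    for k,(a,b,c,d) in B[n].items():
        w=W[b:d,a:c].reshape(-1,3);h=hsv[b:d,a:c].reshape(-1,3)
        if k=='bar': m=(h[:,0]>18)&(h[:,0]<35)&(h[:,1]>150)&(w[:,2]>35)
        elif k=='stop': m=(h[:,0]>100)&(h[:,0]<130)&(h[:,1]>120)
        else: m=w[:,2]>(38 if k in('unit','green') else 9)
        if k=='unit': print('top z',np.median(w[m][:,2]))
        r=cv2.minAreaRect(w[m][:,:2].astype(np.float32)) if m.sum()>3 else None
        print(n,k,m.sum(),np.round(np.median(w[m],0),1),'rect',np.round(r[0],1),np.round(r[1],1),round(r[2],1),'zmax',w[m][:,2].max().round(1))
s=cv2.resize(np.load('scene0.npz')['p'][120:300,190:350],None,fx=3.3,fy=3.3,interpolation=cv2.INTER_CUBIC);save('crop0',s)
E
```

```text
top z 42.62700819438737
scene unit 735 [ 508.1 -285.9   42.6] rect [717.5 -45.9] [738.1 118.7] 48.6 zmax 933.5
scene green 634 [ 365.6 -383.5   42.6] rect [653.  -89.2] [895.3 111.8] 45.6 zmax 933.5
scene bar 408 [643.3 -17.6  60.8] rect [792.3  92.6] [461.1  96.1] 36.7 zmax 933.5
scene stop 289 [736.3 -16.4  34.8] rect [851.8  86.9] [369.5  50.4] 42.0 zmax 933.5
scene cup 784 [697.9 278.7  61.5] rect [836.8 226.1] [ 61.8 339.7] 68.2 zmax 933.5
scene bin 1494 [478.2 244.   27.4] rect [715.2 226.1] [130.2 584.5] 86.9 zmax 933.5
scene drv 484 [ 693.8 -318.4   21.4] rect [814.3 -82.6] [665.5  71.4] 61.2 zmax 933.5
top z 44.181307334219355
side unit 1525 [ 500.3 -288.5   44.2] rect [ 347.7 -496.6] [610.1 118.4] 53.5 zmax 579.2
side bar 315 [630.5 -28.   61.5] rect [ 405.4 -357.1] [901.1  74.9] 55.4 zmax 579.2
side stop 198 [720.  -36.4  32.6] rect [ 438.8 -364.9] [935.4  44.4] 49.6 zmax 579.2
side cup 584 [699.3 259.1  62.8] rect [ 418.3 -198.8] [1179.2   58.8] 58.7 zmax 579.2
```

View pics/crop0.png

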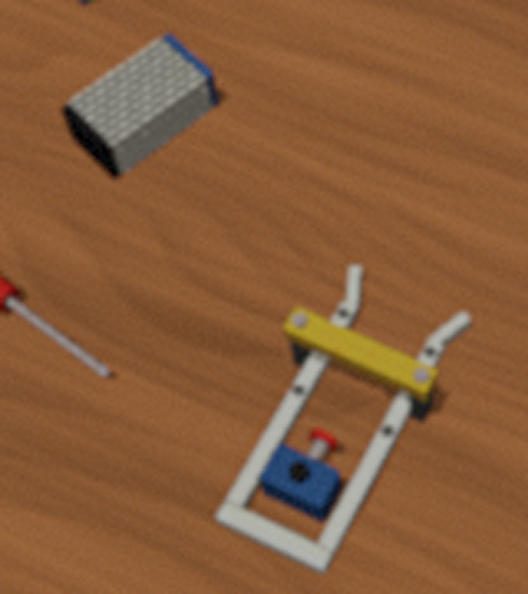

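The crop confirms the black end of the unit points to the lower left, away from its blue end. The gauge mouth opens toward the upper right, with the stop block and the red plunger beyond the bar. Next I refine the numbers with zero-depth pixels masked out.

Run:
```python
from h import *
B={'scene':dict(unit=(200,125,265,180),bar=(265,205,335,250),stop=(260,245,305,280),rails=(250,195,335,295),cup=(390,285,435,330),bin=(385,185,465,255),drv=(155,180,228,240)),
'side':dict(unit=(340,255,420,318),bar=(330,170,380,212),stop=(370,178,402,205),rails=(312,175,412,230),cup=(300,120,332,162))}
for n in B:
    f=np.load(n+'0.npz');W=world(n,f['d']);hsv=cv2.cvtColor(f['p'],cv2.COLOR_RGB2HSV)
    for k,(a,b,c,d) in B[n].items():
        w=W[b:d,a:c].reshape(-1,3);h=hsv[b:d,a:c].reshape(-1,3);ok=(f['d'][b:d,a:c].ravel()>0)&(w[:,2]<120)
        if k=='bar': m=(h[:,0]>18)&(h[:,0]<35)&(h[:,1]>150)&(w[:,2]>54)
        elif k=='stop': m=(h[:,0]>100)&(h[:,0]<130)&(h[:,1]>120)&(w[:,2]>25)
        elif k=='rails': m=(h[:,1]<60)&(h[:,2]>130)&(w[:,2]>9)&(w[:,2]<20)
        elif k=='unit': m=(w[:,2]>39)
        else: m=w[:,2]>9
        m&=ok; q=w[m]
        r=cv2.minAreaRect(q[:,:2].astype(np.float32))
        print(n,k,m.sum(),np.round(np.median(q,0),1),'rect',np.round(r[0],1),np.round(r[1],1),round(r[2],1))
        if k=='unit':
            hh=h[m];
            for nm,mm in(('blue',(hh[:,0]>100)&(hh[:,0]<130)&(hh[:,1]>120)),('dark',hh[:,2]<50)): print(nm,mm.sum(),q[mm].mean(0) if mm.any() else '')
```

```text
scene unit 665 [ 506.4 -285.9   42.8] rect [ 505.2 -286.9] [ 60.2 110.7] 69.5
blue 23 [ 462.11682719 -266.47869859   43.65063695]
dark 53 [ 554.87924137 -300.83098151   42.82657635]
scene bar 378 [642.5 -19.2  60.9] rect [640.  -20.9] [112.3  21.3] 88.7
scene stop 256 [735.9 -17.4  35.2] rect [733.2 -20.2] [46.8 30. ] 89.6
scene rails 865 [717.3 -17.5  13.3] rect [669.  -20.5] [ 97.9 220.6] 89.4
scene cup 776 [697.5 279.1  60.5] rect [709.3 276.9] [62.8 62.2] 5.8
scene bin 1465 [476.2 245.7  26.7] rect [480.3 238.8] [130.2 114.2] 87.0
scene drv 471 [ 693.4 -319.5   21.3] rect [ 696.9 -288. ] [200.3  25.6] 78.9
side unit 1484 [ 500.9 -287.8   44.2] rect [ 503.5 -284.9] [ 60.4 111. ] 69.5
blue 87 [ 452.07060862 -271.78267476   44.2132033 ]
dark 30 [ 547.40495391 -311.56685994   44.26136299]
side bar 252 [632.  -25.5  62.3] rect [636.7 -21.7] [112.   21.6] 88.9
side stop 136 [722.  -32.4  35.9] rect [725.8 -25.8] [25.6 45.2] 1.1
side rails 570 [657.6 -53.5  14.6] rect [666.9 -22.2] [ 98.2 220.2] 88.8
side cup 579 [699.3 259.1  62.4] rect [707.1 275.7] [68.3 58.8] 58.7
```

Request:
drive_tool --pt "-0.03 -0.04 0" --pt "-0.568 -0.767 0" --pt "-0.568 -0.767 0" --pt "-0.568 -0.767 0" --pt "-0.568 -0.767 0" --pt "-0.568 -0.767 0" --pt "-0.568 -0.767 0" --pt "-0.568 -0.767 0" --pt "-0.568 -0.767 0" --pt "-0.568 -0.767 0" --pt "-0.568 -0.767 0" --pt "-0.568 -0.767 0" --pt "-0.568 -0.767 0" --pt "-0.568 -0.767 0" --pt "-0.568 -0.767 0" --pt "-0.568 -0.767 0" --pt "-0.568 -0.767 0" --pt "-0.568 -0.767 0" --pt "-0.568 -0.767 0" --pt "-0.568 -0.767 0" --spin '[0, 0.047, 0.047, 0.047, 0.047, 0.047, 0.047, 0.047, 0.047, 0.047, 0.047, 0.047, 0.047, 0.047, 0.047, 0.047, 0.047, 0.047, 0.047, 0.047]' --claw 0

```text
t: 1.77
eef_pos: [466.1, -172.6, 227.8]
tool_rot: [0.178, 0.984, 0.0, -0.0]
wrist_force: [0.3, 1.2, -0.1]
grip_width: 85.3
grasp_force: 0.0
```

Request:
drive_tool --pt "-0.025 -0.03 0" --pt "-0.05 -0.06 0" --pt "-0.07 -0.085 0" --pt "-0.076 -0.092 0" --pt "-0.076 -0.092 0" --pt "-0.076 -0.092 0" --spin '[0, 0, 0, 0, 0, 0]'

```text
t: 2.27
eef_pos: [504.7, -282.7, 227.5]
tool_rot: [0.178, 0.984, 0.001, -0.001]
wrist_force: [0.5, 0.4, 0.1]
grip_width: 85.5
grasp_force: 0.0
```

```bash
cat >> h.py <<'E'
from scipy.spatial.transform import Rotation as R
def wworld(s,d):
    c=manip.camera_info('wrist');v,u=np.mgrid[0:400,0:640];x=u-c['cx'];y=v-c['cy'];r=np.hypot(x,y)+1e-9;th=r/c['fx']
    P=np.stack([np.tan(th)*x/r*d,np.tan(th)*y/r*d,d],-1);T=c['T_tool_cam'];P=P@T[:3,:3].T+T[:3,3]
    return P@R.from_quat(s['tool_rot']).as_matrix().T+s['eef_pos']
def ax(s):
    m=R.from_quat(s['tool_rot']).as_matrix();return m
E
python3 - <<'E'
from h import *
s=manip.state();p,d=manip.capture('wrist');save('w1',p);np.savez('w1.npz',p=p,d=d)
print(s['eef_pos'],s['tool_rot'],s['q'])
W=wworld(s,d)
m=(d>0)&(W[...,2]>38)&(W[...,2]<50)&(np.hypot(W[...,0]-505,W[...,1]+286)<80)
q=W[m];r=cv2.minAreaRect(q[:,:2].astype(np.float32));print(m.sum(),np.median(q[:,2]),r)
E
```

```text
[ 504.74696806 -282.66924968  227.47263317] [ 1.78170722e-01  9.83999054e-01  6.34843924e-04 -8.07486145e-04] [-6.03528041e-01 -3.14404782e-02  1.81228606e+00  5.02888070e-04
  1.36274163e+00 -1.81617432e+00]
2754 43.96610680994553 ((503.6161193847656, -284.4835510253906), (56.072105407714844, 108.83380126953125), 69.35103607177734)
```

View pics/w1.png

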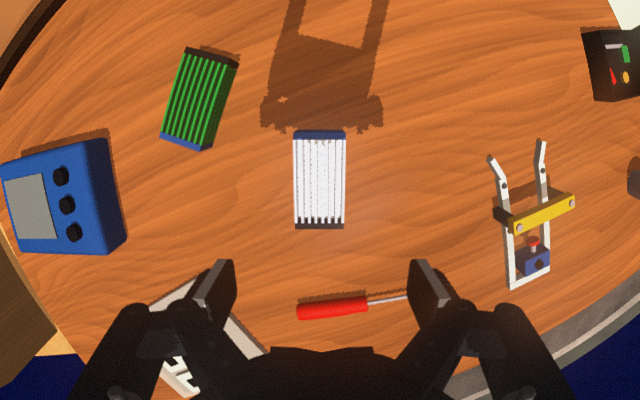

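The wrist view shows the unit upright at (319,180), with its black end at the bottom (320,224) and aligned with the fingers. The gauge is at right (535,225).

Request:
drive_tool --pt "0 -0.002 0.04" --pt "0 -0.002 0.08" --pt "0 -0.002 0.12" --pt "0 -0.002 0.14" --pt "0 -0.002 0.16" --pt "0 -0.002 0.175" --pt "0 -0.002 0.185" --pt "0 -0.002 0.191" --pt "0 -0.002 0.191" --pt "0 -0.002 0.191" --spin '[0, 0, 0, 0, 0, 0, 0, 0, 0, 0]'

```text
t: 3.15
eef_pos: [504.9, -284.8, 38.0]
tool_rot: [0.178, 0.984, -0.0, 0.0]
wrist_force: [0.7, -0.2, 0.1]
grip_width: 85.2
grasp_force: 0.0
```

Request:
drive_tool --pt "0 0 0" --pt "0 0 0" --pt "0 0 0" --pt "0 0 0" --pt "0 0 0" --pt "0 0 0" --pt "0 0 0" --pt "0 0 0" --pt "0 0 0" --pt "0 0 0" --pt "0 0 0" --pt "0 0 0" --spin '[0, 0, 0, 0, 0, 0, 0, 0, 0, 0, 0, 0]' --claw 1

```text
t: 4.15
eef_pos: [507.1, -286.8, 41.0]
tool_rot: [0.178, 0.984, -0.001, 0.003]
wrist_force: [0.3, 0.9, 9.9]
grip_width: 0.2
grasp_force: 4.9
```

Run:
```python
from h import *
p,d=manip.capture('side');p2,d2=manip.capture('wrist');save('w2',cv2.resize(np.vstack([cv2.resize(p[200:400,240:560],(640,400)),p2]),(480,600)))
```

```text
(no output)
```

View pics/w2.png

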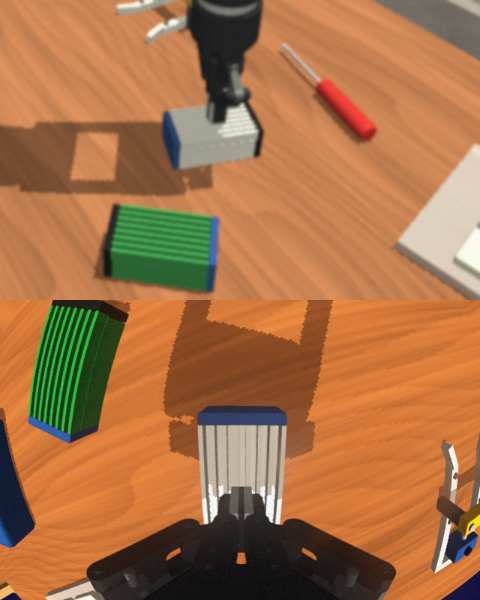

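The fingers closed over the unit's top and shut completely, so that grasp was too shallow. I'll lift, open, re-measure and go deeper.

Request:
drive_tool --pt "0 0 -0.03" --pt "0 0 -0.06" --pt "0 0 -0.1" --pt "0 0 -0.14" --pt "0 0 -0.14" --pt "0 0 -0.14" --spin '[0, 0, 0, 0, 0, 0]'

```text
t: 4.75
eef_pos: [506.4, -286.5, 181.9]
tool_rot: [0.178, 0.984, -0.002, 0.004]
wrist_force: [0.2, 0.1, -0.7]
grip_width: 0.1
grasp_force: 0.0
```

Request:
drive_tool --pt "0 0 0" --pt "0 0 0" --pt "0 0 0" --pt "0 0 0" --pt "0 0 0" --pt "0 0 0" --pt "0 0 0" --pt "0 0 0" --spin '[0, 0, 0, 0, 0, 0, 0, 0]' --claw 0

```text
t: 5.42
eef_pos: [504.5, -285.1, 177.0]
tool_rot: [0.178, 0.984, 0.0, -0.0]
wrist_force: [-0.0, 1.0, 0.5]
grip_width: 85.4
grasp_force: 0.0
```

```bash
cat > look.py <<'E'
from h import *
import sys
def unit(name='wrist',c=(505,-286),rad=90):
    s=manip.state();p,d=manip.capture(name);W=wworld(s,d) if name=='wrist' else world(name,d)
    m=(d>0)&(W[...,2]>38)&(W[...,2]<50)&(np.hypot(W[...,0]-c[0],W[...,1]-c[1])<rad)
    mm=cv2.morphologyEx(m.astype(np.uint8),cv2.MORPH_OPEN,np.ones((5,5)))>0
    q=W[mm];r=cv2.minAreaRect(q[:,:2].astype(np.float32));print(name,mm.sum(),np.median(q[:,2]),np.round(r[0],1),np.round(r[1],1),r[2]);return s,p,d,W,r
if __name__=='__main__':
    s,*_=unit();m=ax(s);print(s['eef_pos'],m[:2,0],m[:2,1])
    unit('scene')
E
python3 look.py
```

```text
wrist 1185 43.898074911136064 [ 503.6 -284.8] [ 56.4 110. ] 69.35492706298828
[ 504.46992991 -285.05883395  177.04604923] [-0.9366749   0.35020003] [0.35020006 0.93667492]
scene 135 42.72272395386801 [ 506.  -286.3] [ 38.8 109.7] 67.67303466796875
```

Request:
drive_tool --pt "0 0 0.035" --pt "0 0 0.07" --pt "0 0 0.1" --pt "0 0 0.12" --pt "0 0 0.135" --pt "0 0 0.145" --pt "0 0 0.15" --pt "0 0 0.15" --pt "0 0 0.15" --spin '[0, 0, 0, 0, 0, 0, 0, 0, 0]'

```text
t: 6.27
eef_pos: [505.1, -285.5, 28.1]
tool_rot: [0.178, 0.984, -0.0, 0.001]
wrist_force: [1.2, 0.9, 0.1]
grip_width: 85.6
grasp_force: 0.0
```

Request:
drive_tool --pt "0 0 0" --pt "0 0 0" --pt "0 0 0" --pt "0 0 0" --pt "0 0 0" --pt "0 0 0" --spin '[0, 0, 0, 0, 0, 0]' --claw 0.5

```text
t: 6.77
eef_pos: [505.6, -285.9, 29.1]
tool_rot: [0.178, 0.984, -0.001, 0.001]
wrist_force: [-0.9, 0.5, 6.0]
grip_width: 54.2
grasp_force: 64.9
```

Request:
drive_tool --pt "0 0 -0.01" --pt "0 0 -0.02" --pt "0 0 -0.035" --pt "0 0 -0.045" --pt "0 0 -0.045" --spin '[0, 0, 0, 0, 0]'

```text
t: 7.18
eef_pos: [506.0, -286.1, 75.2]
tool_rot: [0.178, 0.984, -0.001, 0.002]
wrist_force: [0.6, -1.0, -3.2]
grip_width: 53.7
grasp_force: 64.1
```

Request:
drive_tool --pt "0.007 0.025 0" --pt "0.014 0.05 0" --pt "0.021 0.075 0" --pt "0.028 0.1 0" --pt "0.035 0.125 0" --pt "0.042 0.15 0" --pt "0.049 0.175 0" --pt "0.056 0.2 0" --pt "0.063 0.22 0" --pt "0.07 0.24 0" --pt "0.074 0.25 0" --pt "0.074 0.256 0" --pt "0.074 0.256 0" --pt "0.074 0.256 0" --spin '[-0.03, -0.06, -0.09, -0.12, -0.15, -0.18, -0.21, -0.24, -0.27, -0.3, -0.33, -0.342, -0.342, -0.342]'

```text
t: 8.35
eef_pos: [524.9, -19.9, 72.1]
tool_rot: [0.008, 1.0, -0.0, -0.0]
wrist_force: [-0.7, -0.6, -2.9]
grip_width: 54.0
grasp_force: 64.4
```

```bash
cat > look2.py <<'E'
from h import *
s=manip.state();print(s['eef_pos'],s['tool_rot'],s['grip_width'],s['wrist_force'])
for n in('wrist','scene'):
    p,d=manip.capture(n);W=wworld(s,d) if n=='wrist' else world(n,d);hsv=cv2.cvtColor(p,cv2.COLOR_RGB2HSV);h=hsv[...,0];S=hsv[...,1]
    near=(d>0)&(np.hypot(W[...,0]-640,W[...,1]+21)<170)
    for k,m in (('bar',(h>18)&(h<35)&(S>150)&(W[...,2]>54)&(W[...,2]<70)),('rails',(S<70)&(hsv[...,2]>120)&(W[...,2]>9)&(W[...,2]<20)),('stop',(h>100)&(h<130)&(S>120)&(W[...,2]>25)&(W[...,2]<50)&(W[...,0]>690)),('red',((h<5)|(h>174))&(S>150)&(W[...,2]>8)&(W[...,2]<60)&(W[...,0]>660))):
        m=m&near
        if m.sum()<6: continue
        q=W[m];r=cv2.minAreaRect(q[:,:2].astype(np.float32));print(n,k,m.sum(),np.median(q,0).round(1),np.round(r[0],1),np.round(r[1],1),round(r[2],2), 'minx',np.percentile(q[:,0],5).round(1))
    np.savez('l_'+n,p=p,d=d)
    u=(d>0)&(hsv[...,2]>0)&(np.hypot(W[...,0]-s['eef_pos'][0],W[...,1]-s['eef_pos'][1])<85)&(abs(W[...,2]-(s['eef_pos'][2]+15))<4)
    u=cv2.morphologyEx(u.astype(np.uint8),cv2.MORPH_OPEN,np.ones((3,3)))>0
    if u.sum()>20:
        q=W[u];r=cv2.minAreaRect(q[:,:2].astype(np.float32));print(n,'UNIT',u.sum(),np.median(q,0).round(1),np.round(r[0],1),np.round(r[1],1),round(r[2],2))
E
python3 look2.py; python3 -c "
from h import *
save('l1',np.load('l_wrist.npz')['p'])"
```

```text
[524.92932823 -19.87674734  72.1368841 ] [ 7.97622990e-03  9.99968153e-01 -2.67869782e-04 -2.81226105e-05] 54.01041762046405 [-0.73217452 -0.57087141 -2.85292367]
wrist rails 34 [618.1  22.5  14. ] [632.  -12.5] [45.4 95.9] 22.79 minx 594.2
wrist UNIT 12433 [506.9 -19.   87.1] [522.8 -20. ] [ 79.4 108.7] 89.01
scene bar 370 [642.6 -18.7  61. ] [640.1 -20.6] [111.6  22.2] 88.67 minx 631.3
scene rails 911 [715.2 -17.2  13.2] [669.  -22.2] [ 98.1 221.2] 88.56 minx 574.9
scene stop 253 [735.3 -17.8  35.1] [733.1 -20.2] [46.1 29.1] 89.91 minx 720.0
scene red 17 [697.8 -20.8  30.4] [698.2 -20. ] [16.9  6.2] 84.12 minx 695.0
scene UNIT 49 [575.5 -20.2  86.1] [574.8 -24.4] [10.9 43.8] 0.39
```

View pics/l1.png

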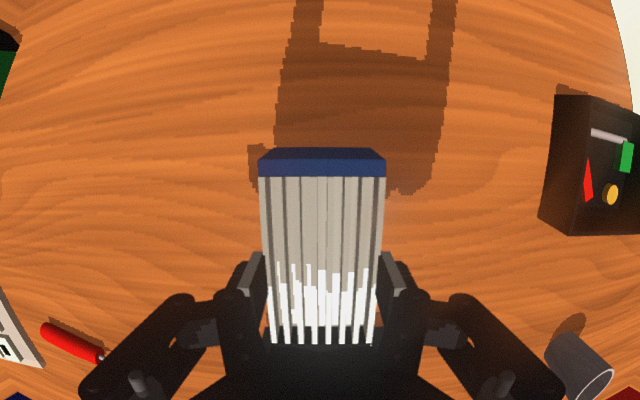

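The wrist view shows the unit held straight between the pads, blue end at (322,160). I'll lower it into the mouth and release.

Request:
drive_tool --pt "0 0.001 0.01" --pt "0 0.001 0.02" --pt "0 0.001 0.03" --pt "0 0.001 0.036" --pt "0 0.001 0.04" --pt "0 0.001 0.042" --pt "0 0.001 0.042" --pt "0 0.001 0.042" --spin '[0, 0, 0, 0, 0, 0, 0, 0]'

```text
t: 9.12
eef_pos: [525.3, -18.4, 30.4]
tool_rot: [0.008, 1.0, -0.0, 0.0]
wrist_force: [-0.2, -0.0, -3.0]
grip_width: 54.0
grasp_force: 64.4
```

Request:
drive_tool --pt "0 0 0" --pt "0 0 0" --pt "0 0 0" --pt "0 0 0" --pt "0 0 0" --pt "0 0 0" --pt "0 0 0" --pt "0 0 0" --spin '[0, 0, 0, 0, 0, 0, 0, 0]' --claw 0

```text
t: 9.78
eef_pos: [524.9, -18.4, 30.3]
tool_rot: [0.008, 1.0, -0.0, 0.0]
wrist_force: [0.8, 0.1, -0.3]
grip_width: 85.8
grasp_force: 0.0
```

Request:
drive_tool --pt "0 0 -0.02" --pt "0 0 -0.05" --pt "0 0 -0.08" --pt "0 0 -0.11" --pt "0.03 0 -0.12" --pt "0.07 0 -0.12" --pt "0.11 0 -0.12" --pt "0.12 0 -0.12" --pt "0.12 0 -0.12" --spin '[0, 0, 0, 0, 0, 0, 0, 0, 0]'

```text
t: 10.53
eef_pos: [402.5, -16.2, 149.6]
tool_rot: [0.008, 1.0, -0.0, 0.0]
wrist_force: [0.5, 0.1, 0.7]
grip_width: 85.3
grasp_force: 0.0
```

```bash
python3 -c "
from look import *
s,p,d,W,r=unit('wrist',(525,-20),75);print(s['eef_pos'],s['tool_rot']);save('l2',p)
unit('scene',(525,-20),75)
unit('side',(525,-20),75)"
```

```text
wrist 573 43.65000304260208 [520.6 -18.9] [ 55.6 105.3] 87.78434753417969
[402.51590719 -16.23682713 149.59495633] [ 8.02527180e-03  9.99967796e-01 -3.15228807e-05  2.58593713e-05]
scene 0 nan [0. 0.] [0. 0.] 0.0
side 770 44.22227146543992 [522.9 -19.1] [ 59.7 111.2] 88.4316177368164
  return _methods._mean(a, axis=axis, dtype=dtype,
  ret = ret.dtype.type(ret / rcount)
```

View pics/l2.png

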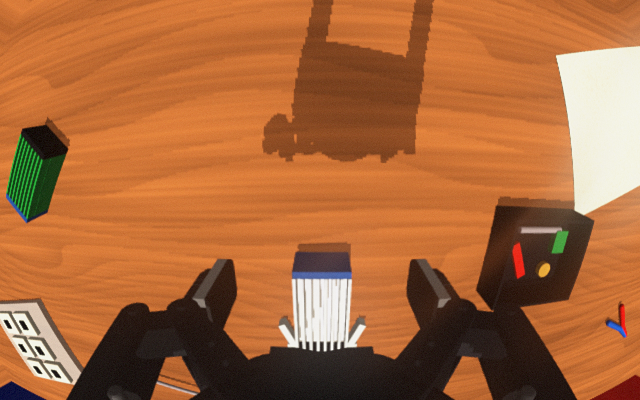

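The wrist view shows the unit's nose between the lead-ins at (282,330) and (358,330), with the blue end at (322,264). It stands straight, so I'll shut the fingers and go down behind the blue end.

Request:
drive_tool --pt "0 -0.001 0" --pt "0 -0.001 0" --pt "0 -0.001 0.02" --pt "0 -0.001 0.05" --pt "0 -0.001 0.08" --pt "0 -0.001 0.1" --pt "0 -0.001 0.11" --pt "0 -0.001 0.116" --pt "0 -0.001 0.116" --pt "0 -0.001 0.116" --pt "0 -0.001 0.116" --pt "0 -0.001 0.116" --spin '[0, 0, 0, 0, 0, 0, 0, 0, 0, 0, 0, 0]' --claw 1

```text
t: 11.68
eef_pos: [406.2, -17.7, 35.7]
tool_rot: [0.008, 1.0, -0.0, 0.001]
wrist_force: [1.1, -0.2, -0.2]
grip_width: 0.2
grasp_force: 0.0
```

Request:
drive_tool --pt "-0.01 0 0" --pt "-0.02 0 0" --pt "-0.03 0 0" --pt "-0.038 0 0" --pt "-0.042 0 0" --pt "-0.042 0 0" --spin '[0, 0, 0, 0, 0, 0]'

```text
t: 12.18
eef_pos: [448.0, -18.3, 35.0]
tool_rot: [0.008, 1.0, -0.0, 0.001]
wrist_force: [-0.3, -0.5, 0.2]
grip_width: 0.1
grasp_force: 0.0
```

Request:
drive_tool --pt "-0.002 0 0" --pt "-0.004 0 0" --pt "-0.006 0 0" --pt "-0.008 0 0" --pt "-0.01 0 0" --pt "-0.012 0 0" --pt "-0.014 0 0" --pt "-0.016 0 0" --pt "-0.018 0 0" --pt "-0.02 0 0" --pt "-0.022 0 0" --pt "-0.024 0 0" --pt "-0.026 0 0" --pt "-0.028 0 0" --pt "-0.03 0 0" --pt "-0.032 0 0" --pt "-0.034 0 0" --pt "-0.036 0 0" --pt "-0.038 0 0" --pt "-0.04 0 0" --spin '[0, 0, 0, 0, 0, 0, 0, 0, 0, 0, 0, 0, 0, 0, 0, 0, 0, 0, 0, 0]'

```text
t: 13.85
eef_pos: [487.0, -18.8, 34.2]
tool_rot: [0.008, 1.0, -0.0, 0.0]
wrist_force: [-1.1, -0.7, -1.7]
grip_width: -0.4
grasp_force: 0.7
```

```bash
python3 -c "
from look import *
print(manip.state()['wrist_force'],manip.state()['eef_pos'])
s,p,d,W,r=unit('side',(550,-20),85)"
```

```text
[-1.09563205 -0.72911794 -1.70541518] [487.03549194 -18.77877362  34.1600693 ]
side 677 44.17339171194794 [552.1 -18.8] [ 61.4 111. ] 88.6964340209961
```

Request:
drive_tool --pt "-0.003 0 0" --pt "-0.006 0 0" --pt "-0.009 0 0" --pt "-0.012 0 0" --pt "-0.015 0 0" --pt "-0.018 0 0" --pt "-0.021 0 0" --pt "-0.024 0 0" --pt "-0.027 0 0" --pt "-0.03 0 0" --pt "-0.033 0 0" --pt "-0.036 0 0" --pt "-0.039 0 0" --pt "-0.042 0 0" --pt "-0.045 0 0" --pt "-0.048 0 0" --pt "-0.051 0 0" --pt "-0.054 0 0" --pt "-0.057 0 0" --pt "-0.06 0 0" --spin '[0, 0, 0, 0, 0, 0, 0, 0, 0, 0, 0, 0, 0, 0, 0, 0, 0, 0, 0, 0]'

```text
t: 15.57
eef_pos: [547.1, -19.7, 34.3]
tool_rot: [0.008, 1.0, 0.0, -0.0]
wrist_force: [-3.5, -0.2, 2.2]
grip_width: -0.0
grasp_force: 1.7
```

```bash
cat > red.py <<'E'
from look import *
print(manip.state()['wrist_force'],manip.state()['eef_pos'])
s,p,d,W,r=unit('side',(612,-20),85)
for n in('side','scene'):
    p,d=manip.capture(n);W=world(n,d);hsv=cv2.cvtColor(p,cv2.COLOR_RGB2HSV);h,S,V=cv2.split(hsv)
    m=(d>0)&((h<6)|(h>174))&(S>150)&(np.hypot(W[...,0]-695,W[...,1]+20)<40)&(W[...,2]>8)
    b=(d>0)&(h>100)&(h<130)&(S>120)&(np.hypot(W[...,0]-730,W[...,1]+20)<50)&(W[...,2]>25)
    k=(d>0)&(W[...,2]>39)&(W[...,2]<47)&(abs(W[...,1]+20)<24)&(W[...,0]>655)&(W[...,0]<705)&(h*0+1>0)&~b
    for nm,z in(('red',m),('blk',b),('nosetop',k)):
        if z.sum()>3: print(n,nm,z.sum(),np.percentile(W[z],[3,50,97],axis=0).round(1).tolist())
E
python3 red.py
```

```text
[-3.45971485 -0.18496801  2.22376551] [547.11426183 -19.7440742   34.26664253]
side 428 44.110991345359366 [595.2 -19.6] [60.2 75.3] 88.60901641845703
side red 26 [[692.9, -31.0, 18.5], [694.2, -26.7, 25.7], [698.3, -17.5, 34.4]]
side blk 140 [[714.9, -47.5, 25.4], [721.6, -32.8, 35.7], [737.2, -4.8, 38.9]]
side nosetop 7 [[666.6, -32.0, 43.3], [669.0, -17.0, 44.3], [669.6, -1.1, 45.6]]
scene red 23 [[670.2, -29.1, 20.9], [697.4, -19.8, 29.8], [700.9, -8.0, 34.0]]
scene blk 255 [[719.3, -42.1, 27.0], [735.9, -17.3, 35.0], [747.1, 2.2, 41.0]]
scene nosetop 102 [[656.4, -42.5, 39.8], [665.5, -20.6, 43.3], [670.4, 2.3, 46.1]]
```

Request:
drive_tool --pt "-0.002 0 0" --pt "-0.004 0 0" --pt "-0.006 0 0" --pt "-0.008 0 0" --pt "-0.01 0 0" --pt "-0.012 0 0" --pt "-0.014 0 0" --pt "-0.016 0 0" --pt "-0.018 0 0" --pt "-0.019 0 0" --pt "-0.02 0 0" --spin '[0, 0, 0, 0, 0, 0, 0, 0, 0, 0, 0]'

```text
t: 16.63
eef_pos: [566.9, -20.1, 34.2]
tool_rot: [0.008, 1.0, -0.0, -0.0]
wrist_force: [-4.0, 0.5, 3.5]
grip_width: 0.0
grasp_force: 2.0
```

```bash
python3 red.py
```

```text
[-4.04839064  0.45569863  3.51823546] [566.8764363  -20.05347563  34.22244466]
side 378 44.12845824653647 [632.3 -22. ] [ 57.5 111. ] 88.42179870605469
side blk 137 [[714.6, -47.0, 25.8], [721.1, -33.6, 35.9], [737.6, -4.5, 38.8]]
side nosetop 89 [[667.8, -42.5, 41.5], [678.0, -18.7, 44.8], [688.0, 3.4, 46.5]]
scene red 44 [[688.7, -32.2, 13.4], [695.5, -21.3, 26.4], [700.3, -10.9, 32.8]]
scene blk 260 [[719.1, -42.3, 27.5], [735.1, -17.1, 35.4], [747.2, 2.3, 41.8]]
scene nosetop 185 [[656.6, -41.2, 39.3], [677.1, -20.8, 43.2], [689.3, 1.2, 45.9]]
```

Request:
drive_tool --pt "-0.0005 0 0" --pt "-0.001 0 0" --pt "-0.0015 0 0" --pt "-0.002 0 0" --spin '[0, 0, 0, 0]'

```text
t: 17.12
eef_pos: [568.8, -20.1, 34.2]
tool_rot: [0.008, 1.0, 0.0, -0.0]
wrist_force: [-3.9, -0.6, 2.2]
grip_width: -0.1
grasp_force: 1.9
```

Request:
drive_tool --pt "-0.0005 0 0" --pt "-0.001 0 0" --pt "-0.0015 0 0" --pt "-0.002 0 0" --spin '[0, 0, 0, 0]'

```text
t: 17.45
eef_pos: [570.8, -20.1, 34.2]
tool_rot: [0.008, 1.0, -0.0, -0.0]
wrist_force: [-3.8, 0.4, 3.1]
grip_width: 0.1
grasp_force: 1.9
```

Request:
drive_tool --pt "-0.0005 0 0" --pt "-0.001 0 0" --pt "-0.001 0 0" --spin '[0, 0, 0]'

```text
t: 17.7
eef_pos: [572.0, -20.1, 34.2]
tool_rot: [0.008, 1.0, -0.0, 0.0]
wrist_force: [-3.2, -0.4, 2.3]
grip_width: 0.0
grasp_force: 1.5
```

Request:
drive_tool --pt "-0.0005 0 0" --pt "-0.001 0 0" --pt "-0.001 0 0" --spin '[0, 0, 0]'

```text
t: 17.95
eef_pos: [572.9, -20.1, 34.2]
tool_rot: [0.008, 1.0, 0.0, 0.0]
wrist_force: [-3.8, 0.0, 1.4]
grip_width: -0.1
grasp_force: 1.7
```

Request:
drive_tool --pt "-0.0005 0 0" --pt "-0.001 0 0" --pt "-0.001 0 0" --spin '[0, 0, 0]'

```text
t: 18.2
eef_pos: [573.0, -20.1, 34.2]
tool_rot: [0.008, 1.0, 0.0, -0.001]
wrist_force: [-6.5, 0.3, 5.9]
grip_width: 0.0
grasp_force: 3.4
```

The force jumped from 3.8 to 6.5 N at TCP x ≈ 573, so the nose has met the plunger. Now I press gently.

Request:
drive_tool --pt "-0.0005 0 0" --pt "-0.001 0 0" --pt "-0.0015 0 0" --pt "-0.002 0 0" --spin '[0, 0, 0, 0]'

```text
t: 18.53
eef_pos: [574.3, -20.1, 34.2]
tool_rot: [0.008, 1.0, 0.0, -0.002]
wrist_force: [-9.8, -0.4, 7.7]
grip_width: -0.3
grasp_force: 4.9
```

Request:
drive_tool --pt "-0.0005 0 0" --pt "-0.001 0 0" --pt "-0.0015 0 0" --spin '[0, 0, 0]'

```text
t: 18.78
eef_pos: [575.4, -20.1, 34.2]
tool_rot: [0.008, 1.0, 0.0, -0.003]
wrist_force: [-12.1, 0.4, 9.0]
grip_width: -0.2
grasp_force: 5.7
```

```bash
python3 red.py
python3 - <<'E'
from h import *
a=manip.capture('side')[0];b=manip.capture('scene')[0]
f=lambda x:cv2.resize(x,(600,290),interpolation=cv2.INTER_CUBIC)
save('press',np.vstack([f(a[165:223,310:430]),f(b[205:280,225:380])]))
E
```

```text
[-12.07594839   0.43579634   8.9855573 ] [575.35121548 -20.09579559  34.16678626]
side 345 44.14271377638249 [640.4 -21.4] [ 56.9 111.4] 89.88799285888672
side blk 142 [[699.8, -48.3, 26.4], [721.2, -33.5, 35.6], [737.3, -4.8, 38.7]]
side nosetop 118 [[668.7, -41.7, 41.1], [682.8, -19.3, 44.3], [695.1, 2.2, 46.5]]
scene red 51 [[696.2, -36.9, 15.5], [697.9, -19.3, 30.6], [703.0, -10.0, 41.2]]
scene blk 262 [[719.3, -42.0, 26.8], [735.1, -17.8, 35.2], [747.2, 2.1, 41.7]]
scene nosetop 220 [[657.2, -41.3, 39.8], [681.7, -19.2, 43.2], [697.1, 1.8, 45.9]]
```

View pics/press.png

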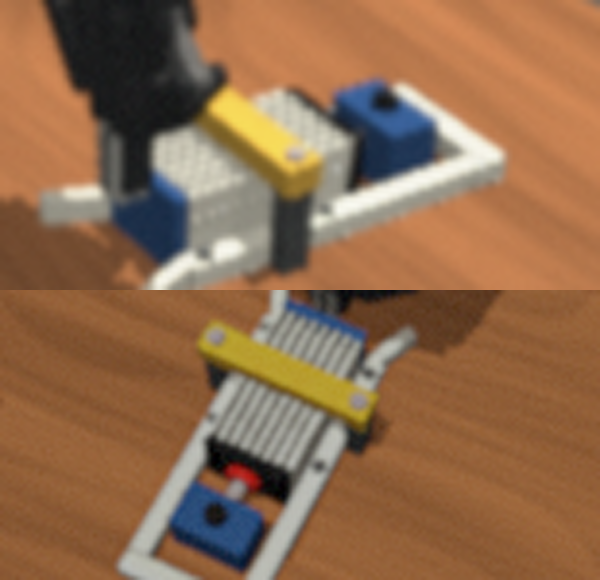

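The view shows the unit flat between the rails and under the bar, with the nose touching the red plunger at (240,478) in the lower panel, sunk about 2.3 mm. I'll continue about 2.5 mm.

Request:
drive_tool --pt "-0.0005 0 0" --pt "-0.001 0 0" --pt "-0.0015 0 0" --pt "-0.002 0 0" --pt "-0.002 0 0" --spin '[0, 0, 0, 0, 0]'

```text
t: 19.45
eef_pos: [576.8, -20.1, 34.1]
tool_rot: [0.008, 1.0, 0.0, -0.003]
wrist_force: [-13.6, -0.0, 10.4]
grip_width: -0.5
grasp_force: 6.6
```

Request:
drive_tool --pt "-0.0005 0 0" --pt "-0.001 0 0" --pt "-0.001 0 0" --spin '[0, 0, 0]'

```text
t: 19.7
eef_pos: [577.5, -20.1, 34.1]
tool_rot: [0.008, 1.0, 0.0, -0.004]
wrist_force: [-14.1, 0.1, 11.2]
grip_width: 0.2
grasp_force: 7.1
```

Request:
drive_tool --pt "-0.0005 0 0" --pt "-0.001 0 0" --pt "-0.001 0 0" --pt "-0.001 0 0" --pt "-0.001 0 0" --pt "-0.001 0 0" --pt "-0.001 0 0" --pt "-0.001 0 0" --pt "-0.001 0 0" --pt "-0.001 0 0" --pt "-0.001 0 0" --pt "-0.001 0 0" --pt "-0.001 0 0" --pt "-0.001 0 0" --pt "-0.001 0 0" --pt "-0.001 0 0" --spin '[0, 0, 0, 0, 0, 0, 0, 0, 0, 0, 0, 0, 0, 0, 0, 0]'

```text
t: 21.03
eef_pos: [578.2, -20.1, 34.1]
tool_rot: [0.008, 1.0, 0.0, -0.004]
wrist_force: [-16.1, 1.1, 12.3]
grip_width: 0.0
grasp_force: 7.6
```

```bash
python3 red.py
```

```text
[-16.05403237   1.05245229  12.27491154] [578.2267784  -20.09448418  34.14575176]
side 345 44.38243489336571 [641.9 -22.1] [107.9  57.6] 0.15072911977767944
side blk 142 [[702.7, -47.4, 25.7], [721.8, -33.1, 35.7], [736.4, -4.8, 38.9]]
side nosetop 128 [[668.4, -42.2, 41.5], [684.3, -19.1, 44.3], [697.7, 2.5, 46.1]]
scene red 43 [[699.5, -31.4, 22.2], [701.2, -20.4, 31.1], [706.2, -10.5, 41.4]]
scene blk 263 [[719.3, -42.3, 26.9], [735.4, -18.0, 35.2], [747.0, 2.4, 41.0]]
scene nosetop 232 [[657.3, -41.5, 39.7], [682.2, -18.9, 43.0], [700.3, 1.7, 46.2]]
```

The plunger has been about 5 mm in for over a second. Now I back off slowly and withdraw.

Request:
drive_tool --pt "0.001 0 0" --pt "0.002 0 0" --pt "0.003 0 0" --pt "0.004 0 0" --pt "0.005 0 0" --pt "0.006 0 0" --pt "0.008 0 0" --pt "0.01 0 0" --pt "0.013 0 0" --pt "0.02 0 0" --pt "0.03 0 0" --pt "0.05 0 0" --pt "0.06 0 -0.03" --pt "0.06 0 -0.06" --pt "0.06 0 -0.1" --pt "0.06 0 -0.12" --pt "0.06 0 -0.12" --pt "0.06 0 -0.12" --spin '[0, 0, 0, 0, 0, 0, 0, 0, 0, 0, 0, 0, 0, 0, 0, 0, 0, 0]'

```text
t: 22.68
eef_pos: [521.8, -19.4, 156.0]
tool_rot: [0.008, 1.0, -0.0, 0.002]
wrist_force: [-0.4, 0.7, 0.0]
grip_width: 0.1
grasp_force: 0.0
```

```bash
python3 red.py; python3 look2.py|grep -E 'bar|rails'
python3 - <<'E'
from h import *
f=np.load('l_scene.npz');W=world('scene',f['d']);d=f['d']
for k,(a,b,c,e) in dict(cup=(390,285,435,330),bin=(385,185,465,255),drv=(155,180,228,240)).items():
    w=W[b:e,a:c].reshape(-1,3);q=w[(w[:,2]>9)&(w[:,2]<120)];print(k,cv2.minAreaRect(q[:,:2].astype(np.float32)))
E
```

```text
[-0.404088    0.69088474  0.04388704] [521.78340321 -19.43371782 155.99219337]
side 433 44.439052325521175 [638.1 -20.9] [ 58.7 110.3] 89.42509460449219
side blk 140 [[714.3, -47.1, 25.7], [721.3, -33.6, 36.0], [737.8, -4.5, 39.3]]
side nosetop 105 [[667.6, -42.8, 41.9], [680.9, -22.0, 44.7], [692.4, 0.8, 46.2]]
scene red 46 [[694.1, -33.4, 17.6], [695.5, -18.6, 31.4], [700.7, -8.0, 40.5]]
scene blk 258 [[719.6, -42.1, 28.1], [735.0, -17.9, 35.2], [747.1, 2.1, 42.2]]
scene nosetop 215 [[656.8, -41.7, 39.6], [679.9, -20.4, 43.2], [695.0, 2.6, 45.9]]
wrist bar 49 [643.8 -21.3  62.1] [643.8 -20.8] [7.9 9.1] 79.7 minx 639.6
wrist rails 1030 [587.   13.1  14. ] [591.3 -20.4] [100.1  74.8] 85.09 minx 560.7
scene bar 366 [642.3 -19.7  61. ] [640.3 -21.3] [112.3  21.2] 89.37 minx 631.7
scene rails 827 [724.4  -3.2  13.3] [669.5 -22.3] [ 99.9 219.4] 88.73 minx 574.8
cup ((709.462890625, 276.96527099609375), (61.76529312133789, 62.53049850463867), 68.2765121459961)
bin ((480.65216064453125, 238.71664428710938), (129.99412536621094, 113.24116516113281), 87.040771484375)
drv ((697.3972778320312, -287.3241271972656), (199.81350708007812, 26.225080490112305), 78.75519561767578)
```

```bash
python3 -c "
from bench import manip
print(manip.close_job())"
```

```text
the job is handed in; nothing more can be done
None
```

The converter clears the height limit: I pushed it black end first under the yellow bar, held the plunger about 5 mm in for over a second, then let go and left it under the bar. By the cameras it lies flat in the lane with its black end about 56 mm past the bar, and the bin, cup and screwdriver have not moved; my first grasp was too shallow and pressed on its top at about 10 N without moving it. The job is handed in, but no verdict was shown.

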